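# Hook a plug-in module under its lip and snap it down

## Robot

A 6-joint arm with a two-finger parallel gripper is mounted at the origin on a cart in front of the work surface, level with it; the furniture and walls round the work are solid. World frame = base frame: x ahead of the robot, y to its left, z up, the work surface at z = 0. Lengths are in m, angles in rad, forces in N, time in s.
With the tool pointing down it reaches from about 0.375 to 0.9 m from the base axis. Payload 3.1 kg.
Tool frame: the origin (TCP) lies at the very end of the fingers, on their centre line; the grasp point (between the pads) lies 19 mm behind it; y points along the fingers, x is the direction in which the jaws open and shut, and the axes are right-handed (so a half turn about y gives the same grasp; the last joint's range is limited). The gripper opens to 87 mm and grips with 3 to 60 N. Pads are 19 mm wide; open, the fingers measure 117 mm over their backs; the gripper's body (75 mm by 190 mm) begins 51 mm behind the grasp point.
Start: joints at [-1.407, 0.527, 1.433, -0, 1.181, -0.178], TCP at [0.21, -0.589, 0.188] pointing down, gripper open.
Joint ranges: [-3.08, 3.08], [-0.75, 2.2], [0.22, 2.44], [-1.43, 4.57], [0, 2.65], [-2.85, 2.85]. Speed limits (rad/s): [2.79, 2.79, 3.14, 3.14, 3.14, 3.14].

## Interface

Orientations are given as a unit quaternion [x, y, z, w].
In Python, from rig import robot gives the robot as it stands.
- The arm moves only by the shell command python3 -m creep 'ROWS' [FORCE]. ROWS is JSON, a list of rows, each a list of 3 entries, a list of its own where there are three numbers: the shift along the tool's x, y, z in mm, then the turn about the tool's y in rad, then the opening, from 0 (shut) to 1 (fully open). A call has 1 to 8 rows; each row shifts and turns the commanded pose from where the row before left it, along the tool's axes as they then stand; what a row does not reach is not made up. A row lasts 1/10 s, in which the tool goes at most 50 mm and 8.59 degrees, less where a joint would pass 70% of its speed; a pose out of reach is approached as far as the arm can. A call with a gripper value outside its range is refused whole. The fingers move at their own pace and stop on an object; FORCE is the grip in N (left out, the last holds). Time passes only in rows, so rows that do not move let the fingers close. It gives the time, the measured TCP pose, the force and the opening at its end, in the units of the state.
- robot.get_obs(): the state, without advancing time (a new reading comes with each control period).
- robot.camera(name): name is "scene" or "top" or "wrist"; returns a dict with "pixels" (420x560x3 uint8, red, green, blue), "fx", "fy", "cx", "cy" (pixels), "position" and "rotation" of the camera in the world. Camera axes: x right, y up, looking along -z (the intrinsics and any distortion apply to the point x, -y, -z); pixel columns grow to the right and rows downward; lengths in m; the calibration is good to about 2 mm. A picture is of the moment at which its call begins. There is no depth.
- robot.hand_in(): hands the job in, once; it reports no verdict.
The state is a dict: "time": time; "q": joint angles; "joint_velocities": joint speeds; "joint_torque": joint torques, N m; "position": TCP position; "tool_rot": TCP orientation; "ft_force": force on the tool from outside, world axes, zero at the start; "moment": the same for the moment, N m; "grip_width": finger opening in m.
Only numpy, scipy, OpenCV 4.12 (cv2) and the standard library are available. Lean on these libraries where they do the work, as an engineer would, in place of code of your own. Each camera call takes 0.05 s, during which the arm holds its last target.

## Task

Fit the blue plug-in module into its base: tilt it so that its yellow-marked edge goes in under the yellow lip, then swing it down flat so that its plug enters the socket, and press its white-ridged end down until the red catch has snapped out over it. Let go of it, and leave the other things on the bench where they are.

Things in the scene. Friction and masses are not known exactly. Their poses are not given: they have to be found in the camera images.
- module: Loose blue plate 120 x 84 x 6 mm, 0.2 to 0.4 kg, with a black grip rib on top and a black plug below. Origin: centre of the plate's underside; z up out of its top (plate top z = 6 mm); x along its length towards the end with white ridges. The edge at x = -60 mm, with a yellow strip, is the one to hook under the lip. It starts level on the black rest.
- rib (a point): Middle of the module's grip rib (module x = 0, y = 0, z = 24 mm). The rib is 12 mm thick along x, 52 mm long along y, and stands from z = 6 to z = 42 mm.
- plug (a point): Centre of the lower face of the module's block plug (module x = 25, y = 0, z = -12 mm). The plug is 26 mm (x) by 36 mm (y) and 12 mm deep below the plate.
- ridges (a point): Middle of the white pressing ridges on top of the module (module x = 34, y = 0, z = 6 mm); press here.
- tongue (a point): Middle of the lower edge of the module's hooking end (module x = -60, y = 0, z = 0 mm).
- base: Grey module base fixed to the bench, lip side roughly to the robot's left. Origin: centre of its underside; x from the lip to the tall panel, z up. Pocket: floor z = 22, from near wall x = -61.5 to panel face x = 61.5 mm, y = -44 to 44 mm between side walls 8 mm thick, tops at z = 28. Panel 8 mm thick, up to z = 72 mm; fins behind it to x = 83 mm.
- lip (a point): Middle of the lower edge of the yellow lip's tip (base x = -49.5, y = 0, z = 33 mm). The lip overhangs the pocket from the near wall at x = -61.5 to x = -49.5 mm; underside z = 33, top z = 39 mm; carried at both ends by posts beyond y = -44 and 44 mm that reach to x = -49.5 mm.
- socket (a point): Middle of the mouth of the socket hole in the pocket floor (base x = 25, y = 0, z = 22 mm); the hole is 31 mm (x) by 41 mm (y) and 16 mm deep.
- seat (a point): Centre of the pocket floor (base x = 0, y = 0, z = 22 mm): the seated module's origin belongs here, its axes along the base's; play about 1.5 mm along x and 2 mm along y.
- catch (a joint): Red sprung catch, 30 mm wide, mid-panel: 0 m sprung out, up to 0.010 m pushed back into the panel. Its sloped face stands 6 mm out of the panel at its tip (base z = 30 mm, 1.5 mm above the seated plate), none at z = 45 mm. The module's far edge, pressed down the slope, pushes it back; about 5 to 9 N on the ridges snaps it over.
- rest: Fixed black rest, 130 x 94 mm, with two bars whose tops are 16 mm above the bench; the module starts on it, aligned within about 5 degrees.
- brush: bystander: flux brush 177 mm long lying between base and rest
- grease: bystander: black and yellow bottle 44 mm across, 93 mm tall
- tape: bystander: amber roll of tape, 92 mm, lying flat
- tray: bystander: shallow aluminium tray 109 x 164 x 24 mm
- spool: bystander: black ribbed spool 69 mm across, 58 mm tall
- caliper: bystander: slide caliper 275 mm long
- driver: bystander: red screwdriver 286 mm long
- bottle: bystander: white and blue bottle 64 mm across, 204 mm tall
Not all that is in view belongs to the job. Of the things that look like the base, the larger one is meant. What is meant by the module is not pink, and is the smaller of those in its own colour.

How it is judged:
By the outcome, as a careful person would: the job done as asked, in the order asked, and still so for the second after the job is handed in, with the robot touching nothing.
It also fails if it takes over 43 s, if anything falls off the work surface, if the arm or the gripper's body presses on something with over 40 N, if the wrist force passes 120 N, or if a joint passes its speed limit or range.

## Working session

There is one attempt and no reset: what is moved stays moved. The work goes in short steps, Python scripts to look and compute and a shell command to move; the robot and the scene stay as the last step left them, time stands still between calls to the robot, and variables do not carry over. Pictures are saved under pics/ and viewed, and the job is handed in when it is done.

```bash
ls; mkdir -p pics; python3 - <<'E'
from rig import robot
import cv2
o=robot.get_obs(); print(o)
for n in ["scene","top","wrist"]:
    c=robot.camera(n); cv2.imwrite(f"pics/{n}0.png",c["pixels"][:,:,::-1])
    print(n,{k:v for k,v in c.items() if k!="pixels"})
E
```

```text
pics
{'time': 0.0, 'q': array([-1.40746669e+00,  5.28462961e-01,  1.43387512e+00, -2.14441569e-05,
        1.18138487e+00, -1.78498354e-01]), 'joint_velocities': array([ 7.43628512e-05, -1.86704642e-04, -3.35373224e-04,  4.55242155e-04,
       -8.99751739e-04, -4.67819894e-04]), 'joint_torque': array([ 6.37379944e-04, -4.40038669e+01, -1.76591563e+01,  6.33929973e-02,
        5.79287577e-02, -1.56319124e-04]), 'position': array([ 0.20939816, -0.58804113,  0.18718232]), 'tool_rot': array([-0.57722607,  0.40820424, -0.40713721,  0.57828943]), 'ft_force': array([ 0.13777635, -0.6571553 ,  1.0867258 ]), 'moment': array([-0.04639581,  0.01258887, -0.01843521]), 'grip_width': 0.08686252499252779}
scene {'fx': 433.26299009045846, 'fy': 433.26299009045846, 'cx': 278.0646033080966, 'cy': 206.48268755518714, 'position': array([-0.11087803,  0.88845648,  1.00585309]), 'rotation': array([-0.12939447,  0.40784174,  0.85903799, -0.28102654])}
top {'fx': 525.8275633203849, 'fy': 525.8275633203849, 'cx': 278.86789401642113, 'cy': 211.18617000282754, 'position': array([ 0.41035977, -0.05770279,  1.7478118 ]), 'rotation': array([ 0.03231324, -0.0472742 , -0.70022766,  0.71161944])}
wrist {'fx': 316.1754488288874, 'fy': 316.1754488288874, 'cx': 276.18433783289527, 'cy': 211.34816429732834, 'position': array([ 0.28720859, -0.56074211,  0.38363356]), 'rotation': array([-0.12234876,  0.08675343, -0.57037415,  0.80757535])}
```

View pics/scene0.png

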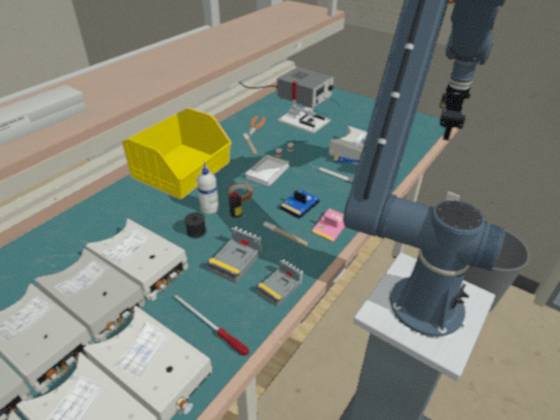

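View pics/top0.png

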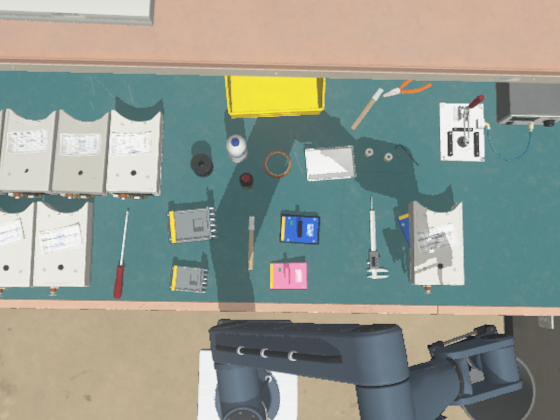

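View pics/wrist0.png

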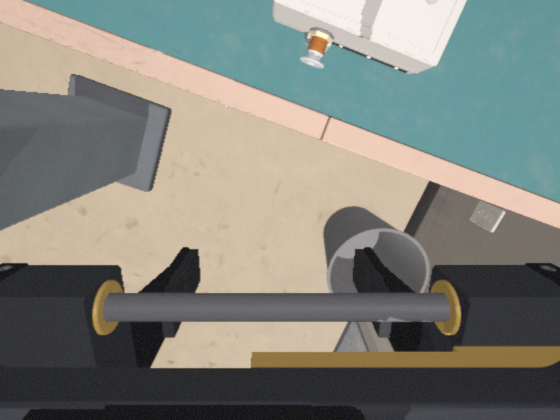

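```bash
python3 - <<'E'
import cv2,numpy as np
t=cv2.imread("pics/top0.png");s=cv2.imread("pics/scene0.png")
a=cv2.resize(t[190:300,150:340],None,fx=4,fy=4,interpolation=cv2.INTER_CUBIC);cv2.imwrite("pics/c1.png",a)
b=cv2.resize(t[180:300,350:480],None,fx=4,fy=4,interpolation=cv2.INTER_CUBIC);cv2.imwrite("pics/c2.png",b)
b=cv2.resize(s[120:310,200:390],None,fx=3,fy=3,interpolation=cv2.INTER_CUBIC);cv2.imwrite("pics/c3.png",b)
E
```

```text
(no output)
```

View pics/c1.png

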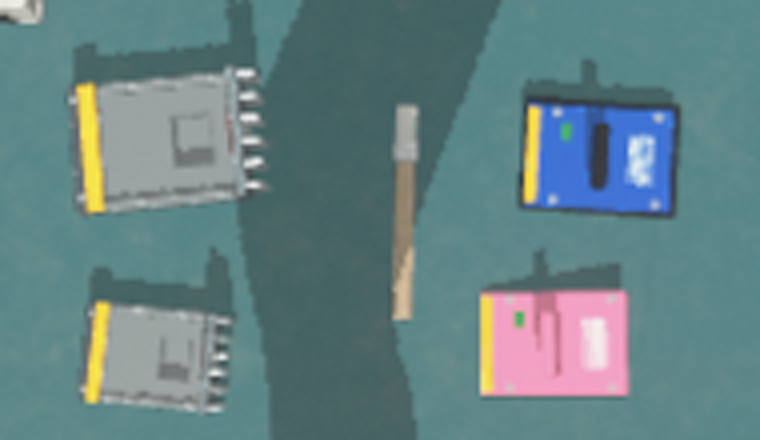

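View pics/c2.png

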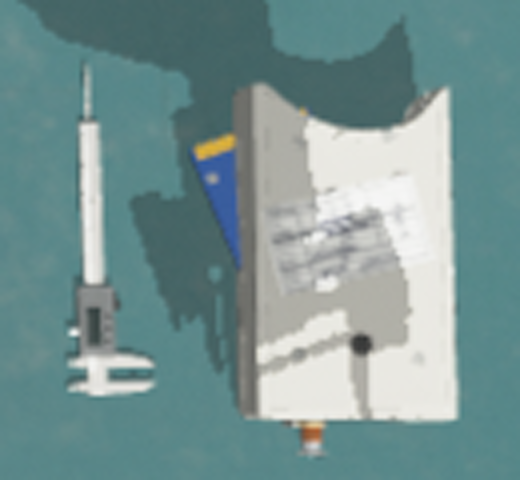

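View pics/c3.png

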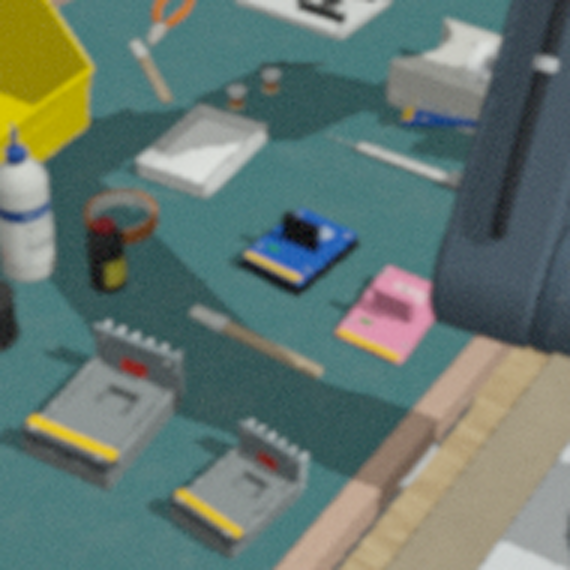

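Candidates in the top view: blue module on the black rest at (300,229), pink module at (289,276), and blue piece under the white box at (405,226). The right one should be the blue on the rest, which I check by size below. For the base, the candidates are the larger grey one at (192,225) and the smaller at (189,278). I take the larger.

```bash
cat > h.py <<'E'
import numpy as np, cv2
from scipy.spatial.transform import Rotation as R
from scipy.optimize import least_squares
def ray(c,uv):
    d=np.array([(uv[0]-c["cx"])/c["fx"],-(uv[1]-c["cy"])/c["fy"],-1.])
    return R.from_quat(c["rotation"]).apply(d)
def onz(c,uv,z):
    d=ray(c,uv);p=c["position"];return p+d*(z-p[2])/d[2]
def proj(c,P):
    q=R.from_quat(c["rotation"]).inv().apply(np.atleast_2d(P)-c["position"])
    return np.c_[c["cx"]-c["fx"]*q[:,0]/q[:,2], c["cy"]+c["fy"]*q[:,1]/q[:,2]]
def M(pose,pts,z0=0):  # pose x,y,yaw
    return R.from_euler('z',pose[2]).apply(np.atleast_2d(pts))+np.array([pose[0],pose[1],z0])
def fit(c,uv,pts,z0,p0):
    f=lambda p:(proj(c,M(p,np.array(pts)/1000.,z0))-np.array(uv)).ravel()
    r=least_squares(f,p0);return r.x,np.abs(r.fun).reshape(-1,2).max(1)
E
python3 - <<'E'
from rig import robot
from h import *
o=robot.get_obs();c=robot.camera("top")
print(R.from_quat(o["tool_rot"]).as_matrix().round(3))
f=lambda x,y:(150+(x+.5)/4-.5,190+(y+.5)/4-.5)
# module: plate corners (blue), crop
for n,uv,z in [("rib top",f(599,155),.058),("mod yellow top",f(537,104),.022),("mod yellow bot",f(528,205),.022),("far top",f(678,107),.022),("far bot",f(673,212),.022),("lip TL",f(78,84),.039),("lip BL",f(88,212),.039),("lip TR",f(94,84),.039),("lip BR",f(104,212),.039),("socket ctr",f(193,138),.022),("panel top",f(231,68),.072),("panel bot",f(243,194),.072)]:
    print(n,np.round(onz(c,uv,z)*1000,1))
w=robot.camera("wrist")
Rt=R.from_quat(o["tool_rot"]);print("cam in tool",Rt.inv().apply(w["position"]-o["position"]).round(4),(Rt.inv()*R.from_quat(w["rotation"])).as_matrix().round(3))
E
```

```text
[[ 0.335 -0.     0.942]
 [-0.942  0.002  0.335]
 [-0.002 -1.     0.   ]]
rib top [ 547.1 -159.1   58. ]
mod yellow top [ 591.4 -109.6   22. ]
mod yellow bot [ 507.9 -103.3   22. ]
far top [ 590.9 -226.2   22. ]
far bot [ 504.1 -222.6   22. ]
lip TL [599.6 265.   39. ]
lip BL [495.6 252.9  39. ]
lip TR [599.8 252.   39. ]
lip BR [495.8 240.1  39. ]
socket ctr [558.5 172.5  22. ]
panel top [610.9 137.3  72. ]
panel bot [510.2 124.8  72. ]
cam in tool [-0.     -0.1965  0.0825] [[ 1.     0.001 -0.001]
 [-0.002  0.297 -0.955]
 [-0.001  0.955  0.297]]
```

```bash
python3 -m creep '[[[-20,0,40],0,1],[[-22,0,44],0,1],[[-22,0,44],0,1],[[-22,0,44],0,1],[[-22,0,44],0,1],[[-22,0,44],0,1],[[-22,0,44],0,1],[[-22,0,44],0,1]]'
python3 -m creep '[[[0,0,0],-0.149,1],[[0,0,0],-0.149,1],[[0,0,0],-0.149,1],[[0,0,0],-0.149,1],[[0,0,0],-0.149,1],[[0,0,0],-0.149,1],[[0,0,0],-0.149,1],[[0,0,0],-0.149,1]]'
```

```text
time: 1.05
position: [0.4802, -0.3066, 0.1882]
tool_rot: [0.578, -0.408, 0.408, -0.578]
ft_force: [-0.3, -0.3, 0.4]
grip_width: 0.0872
time: 1.85
position: [0.479, -0.3081, 0.188]
tool_rot: [-0.707, 0.011, -0.011, 0.707]
ft_force: [-0.0, -1.0, 0.3]
grip_width: 0.0868
```

```bash
python3 -m creep '[[[34,0,36],0,1],[[34,0,36],0,1],[[0,0,12],0,1]]'
python3 - <<'E'
from rig import robot
from h import *
c=robot.camera("wrist");cv2.imwrite("pics/w1.png",c["pixels"][:,:,::-1])
import pickle;pickle.dump(c,open("w1.pkl","wb"))
o=robot.get_obs();print(o["position"],R.from_quat(o["tool_rot"]).as_matrix().round(3))
p=[.5485,-.163,-np.pi/2-.017]
print(proj(c,M(p,np.array([[0,0,0],[-60,0,6],[60,0,6],[0,0,42]])/1000,.016)))
E
```

```text
time: 2.15
position: [0.5537, -0.2242, 0.1882]
tool_rot: [-0.707, 0.011, -0.013, 0.707]
ft_force: [-0.3, -0.0, 0.1]
grip_width: 0.087
[ 0.55125845 -0.22277908  0.18789967] [[ 0.999 -0.     0.033]
 [-0.033  0.002  0.999]
 [-0.    -1.     0.002]]
[[268.64590139 132.29853846]
 [267.13745709  74.29118452]
 [269.8152475  185.31324468]
 [267.85737642 134.76735667]]
```

View pics/w1.png

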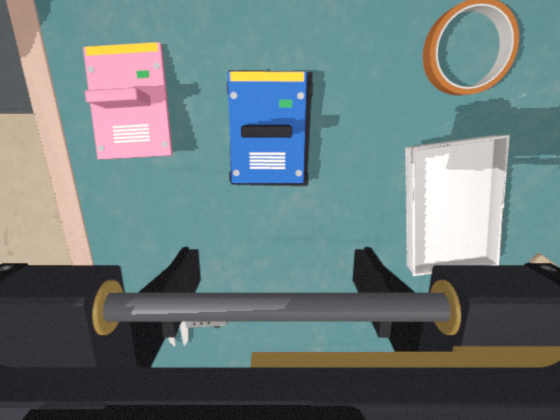

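```bash
python3 - <<'E'
import cv2
t=cv2.imread("pics/w1.png");cv2.imwrite("pics/w1c.png",cv2.resize(t[60:200,215:325],None,fx=4,fy=4,interpolation=cv2.INTER_CUBIC))
E
```

```text
(no output)
```

View pics/w1c.png

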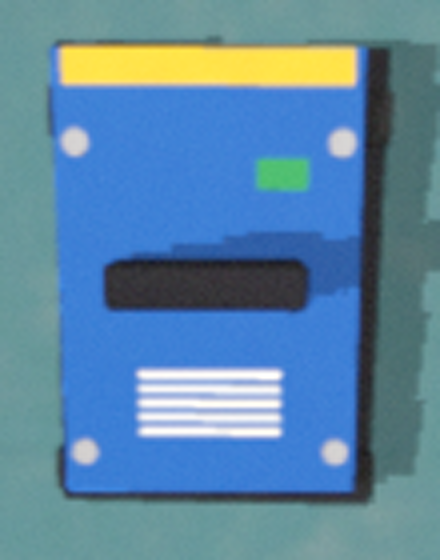

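```bash
python3 - <<'E'
from h import *
import pickle;c=pickle.load(open("w1.pkl","rb"))
f=lambda x,y:(215+(x+.5)/4-.5,60+(y+.5)/4-.5)
uv=[f(57,45),f(366,46),f(66,492),f(356,492)]
pts=[[-60,-42,6],[-60,42,6],[60,-42,6],[60,42,6]]
p,e=fit(c,uv,pts,.016,[.5485,-.163,-1.59]);print(p*[1000,1000,57.2958],e)
print("ridges pred",proj(c,M(p,np.array([[34,0,6],[0,-26,42],[0,26,42]])/1000,.016)), f(210,403))
# which rest height?
for z in (.010,.016,.022):print(z,fit(c,uv,pts,z,p))
E
python3 -m creep '[[[0,0,40],0,1],[[0,0,50],0,1],[[0,0,50],0,1],[[0,0,50],0,1],[[0,0,50],0,1],[[0,0,50],0,1],[[0,0,50],0,1],[[0,0,20],0,1]]'
python3 - <<'E'
from rig import robot
from h import *
c=robot.camera("wrist");cv2.imwrite("pics/w2.png",c["pixels"][:,:,::-1])
import pickle;pickle.dump(c,open("w2.pkl","wb"))
cv2.imwrite("pics/w2c.png",cv2.resize(c["pixels"][40:240,180:360,::-1],None,fx=3,fy=3,interpolation=cv2.INTER_CUBIC))
o=robot.get_obs();print(o["time"],o["position"])
E
```

```text
[ 547.445685   -159.77618184  -92.37080167] [1.32024886 1.05000846 0.4423515  0.23598197]
ridges pred [[267.51808713 160.33547848]
 [240.73142323 131.33172088]
 [292.58538711 131.68145318]] (267.125, 160.375)
0.01 (array([ 0.54730539, -0.15984916, -1.61213064]), array([0.64805684, 0.97313609, 1.18203001, 0.77157369]))
0.016 (array([ 0.54744568, -0.15977618, -1.61217405]), array([1.3202488 , 1.05000852, 0.44235144, 0.23598201]))
0.022 (array([ 0.5475858 , -0.15970872, -1.61221868]), array([2.01571065, 1.75060555, 0.85307916, 1.28013269]))
time: 3.0
position: [0.5625, 0.136, 0.1882]
tool_rot: [-0.707, 0.012, -0.012, 0.707]
ft_force: [-0.6, 0.1, 0.2]
grip_width: 0.0873
3.05 [0.56259806 0.13753942 0.18817715]
```

View pics/w2.png

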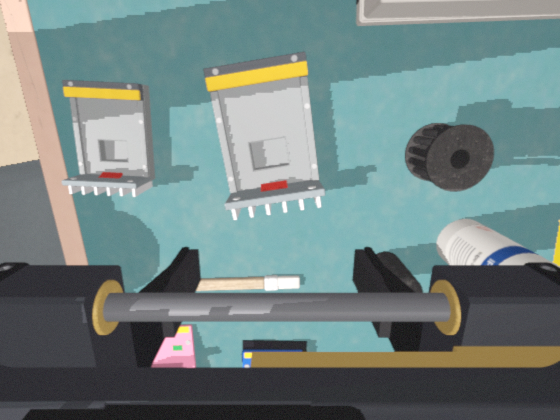

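View pics/w2c.png

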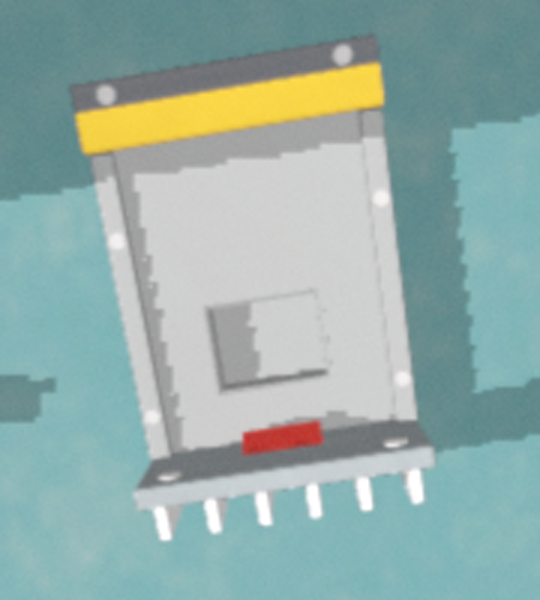

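```bash
python3 - <<'E'
from h import *
import pickle;c=pickle.load(open("w2.pkl","rb"))
f=lambda x,y:(180+(x+.5)/3-.5,40+(y+.5)/3-.5)
uv=[f(207,306),f(316,291),f(327,371),f(221,391),f(84,153),f(384,105),f(77,113),f(381,63),f(137,492),f(433,450)]
pts=[[9.5,-20.5,22],[9.5,20.5,22],[40.5,20.5,22],[40.5,-20.5,22],[-49.5,-52,39],[-49.5,52,39],[-61.5,-52,39],[-61.5,52,39],[61.5,-52,72],[61.5,52,72]]
p,e=fit(c,uv,pts,0,[.553,.19,-1.47]);print(p*[1000,1000,57.2958],e.round(2))
p,e=fit(c,uv[:6],pts[:6],0,[.553,.19,-1.47]);print(p*[1000,1000,57.2958],e.round(2))
p,e=fit(c,uv[:8],pts[:8],0,[.553,.19,-1.47]);print(p*[1000,1000,57.2958],e.round(2))
img=cv2.imread("pics/w2c.png")
E=[[-61.5,-44,22],[61.5,-44,22],[61.5,44,22],[-61.5,44,22]]
for P,col in ((pts[:4],(0,0,255)),([pts[4],pts[5],pts[7],pts[6]],(255,0,0)),(E,(0,255,0)),([[61.5,-52,72],[61.5,52,72],[69.5,52,72],[69.5,-52,72]],(255,0,255))):
    q=(proj(c,M(p,np.array(P)/1000.))-[180,40]+.5)*3-.5
    cv2.polylines(img,[q.astype(int)],True,col,1)
cv2.imwrite("pics/w2d.png",img)
E
```

```text
[553.58878902 198.94212933 -83.45345733] [0.91 0.36 1.06 0.4  0.33 0.66 0.73 0.67 1.68 1.71]
[553.32019839 199.1738519  -83.47321443] [0.7  0.17 0.87 0.53 0.6  0.66]
[553.41443688 199.28929543 -83.54743266] [0.57 0.08 0.8  0.65 0.53 0.73 0.64 0.37]
```

View pics/w2d.png

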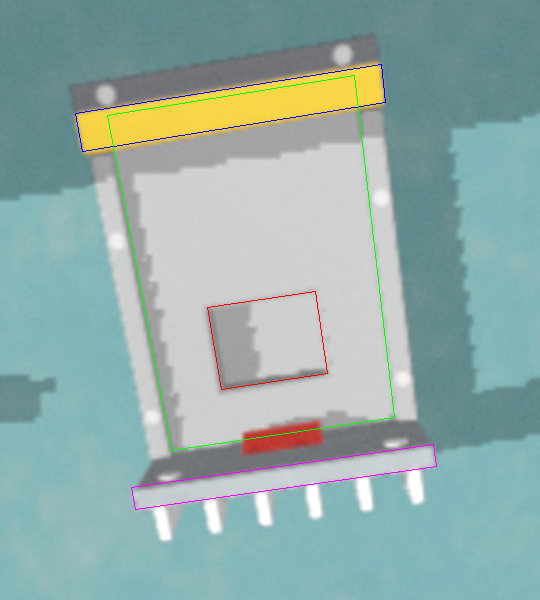

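```bash
python3 -m creep '[[[-1,0,-45],0.009,1],[[-1,0,-50],0,1],[[-1,0,-50],0,1],[[-1,0,-50],0,1],[[-1,0,-50],0,1],[[0,0,-47],0,1],[[0,0,-5],0,1],[[0,0,0],0,1]]'
python3 - <<'E'
from rig import robot
from h import *
o=robot.get_obs();Q=R.from_quat(o["tool_rot"])
print(o["time"],o["position"],Q.inv().apply(np.array([.5474,-.1598,.024])-o["position"])*1000,Q.as_matrix()[:,0])
E
```

```text
time: 3.85
position: [0.5441, -0.1661, 0.188]
tool_rot: [-0.707, 0.018, -0.018, 0.707]
ft_force: [-0.3, 1.4, 0.2]
grip_width: 0.087
3.85 [ 0.54408006 -0.16612933  0.18795953] [  3.11681997 163.95751991   6.48275013] [ 9.98722205e-01 -5.05313144e-02 -7.37707941e-04]
```

```bash
python3 -m creep '[[[3,30,6],-0.009,1],[[0,40,0.5],0,1],[[0,40,0],0,1],[[0,20,0],0,1],[[0,0,0],0,1]]'
python3 - <<'E'
from rig import robot
from h import *
o=robot.get_obs();Q=R.from_quat(o["tool_rot"])
print(o["time"],o["position"],o["ft_force"],Q.inv().apply(np.array([.5474,-.1598,.024])-o["position"])*1000,Q.as_matrix()[:,0])
c=robot.camera("wrist");cv2.imwrite("pics/w3.png",c["pixels"][:,:,::-1])
E
```

```text
time: 4.35
position: [0.5453, -0.1543, 0.0551]
tool_rot: [-0.706, 0.015, -0.01, 0.708]
ft_force: [0.1, 0.6, -0.1]
grip_width: 0.087
4.35 [ 0.54530364 -0.15434101  0.05514162] [ 0.12468848  0.5650844  -0.05136237] [ 2.52714671 31.1030481  -5.4963462 ] [ 0.99934881 -0.03525216 -0.00769734]
```

View pics/w3.png

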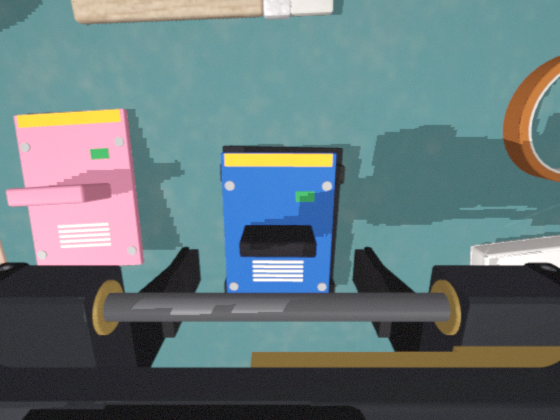

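```bash
python3 - <<'E'
from rig import robot
from h import *
import pickle
c=robot.camera("wrist");pickle.dump(c,open("w3.pkl","wb"))
o=robot.get_obs();print(o["position"])
img=cv2.resize(c["pixels"][140:300,210:350,::-1],None,fx=4,fy=4,interpolation=cv2.INTER_CUBIC);cv2.imwrite("pics/w3a.png",img)
p=[.5474,-.1598,np.deg2rad(-92.4)]
for P,col in (([[-60,-42,6],[-60,42,6],[60,42,6],[60,-42,6]],(0,255,0)),([[-6,-26,42],[-6,26,42],[6,26,42],[6,-26,42]],(0,0,255))):
    q=(proj(c,M(p,np.array(P)/1000.,.016))-[210,140]+.5)*4-.5
    cv2.polylines(img,[q.astype(int)],True,col,1)
cv2.imwrite("pics/w3b.png",img)
E
```

```text
[ 0.54843266 -0.15616556  0.05841841]
```

View pics/w3b.png

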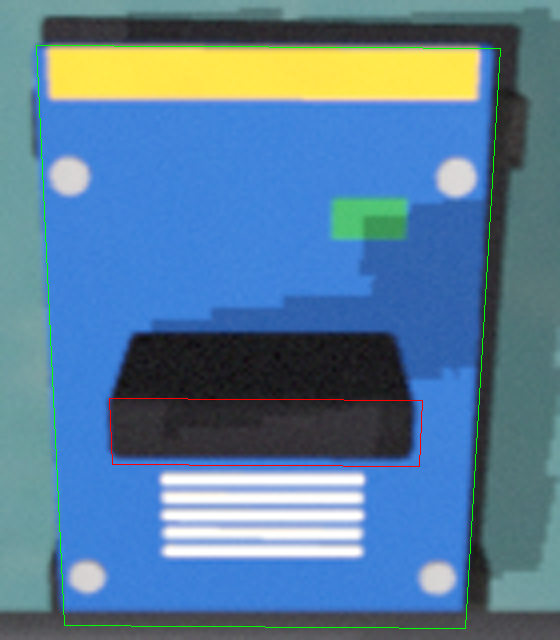

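```bash
python3 -m creep '[[[-1,8,-3],0,1],[[0,16,0],0,1],[[0,10,0],0,1],[[0,0,0],0,1]]' ; python3 -m creep '[[[0,0,0],0,1],[[0,0,0],0,1]]'
```

```text
time: 4.85
position: [0.5468, -0.1599, 0.0236]
tool_rot: [-0.707, 0.014, -0.013, 0.707]
ft_force: [-1.0, 0.1, 1.2]
grip_width: 0.0867
time: 5.05
position: [0.548, -0.1604, 0.0249]
tool_rot: [0.707, -0.013, 0.014, -0.707]
ft_force: [-0.7, -0.1, -0.5]
grip_width: 0.0868
```

```bash
python3 -m creep '[[[0,0,0],0,0.3],[[0,0,0],0,0.3],[[0,0,0],0,0.3],[[0,0,0],0,0.3],[[0,0,0],0,0.3]]' 25
```

```text
time: 5.55
position: [0.5474, -0.1601, 0.0242]
tool_rot: [0.707, -0.013, 0.013, -0.707]
ft_force: [0.2, -1.0, -0.8]
grip_width: 0.055
```

```bash
python3 -m creep '[[[0,0,0],0,0.3],[[0,0,0],0,0.3],[[0,0,0],0,0.3]]' 25;  python3 -m creep '[[[0,-8,0],0,0.3],[[0,-16,0],0,0.3],[[0,-25,0],0,0.3],[[0,-35,0],0,0.3],[[0,-35,0],0,0.3],[[0,-20,0],0,0.3],[[0,0,0],0,0.3]]' 25
python3 - <<'E'
from rig import robot
from h import *
import pickle
c=robot.camera("wrist");pickle.dump(c,open("w4.pkl","wb"));cv2.imwrite("pics/w4.png",c["pixels"][:,:,::-1])
o=robot.get_obs();print(o["position"],o["ft_force"],o["grip_width"])
E
```

```text
time: 5.85
position: [0.5474, -0.1601, 0.0241]
tool_rot: [-0.707, 0.013, -0.013, 0.707]
ft_force: [-0.1, 0.6, -0.4]
grip_width: 0.0314
time: 6.55
position: [0.5498, -0.1612, 0.1671]
tool_rot: [0.708, -0.01, 0.016, -0.706]
ft_force: [0.0, -0.1, -0.4]
grip_width: 0.0262
[ 0.54833594 -0.16053064  0.16497177] [0.00901286 0.31818473 0.05226567] 0.026379681112899473
```

View pics/w4.png

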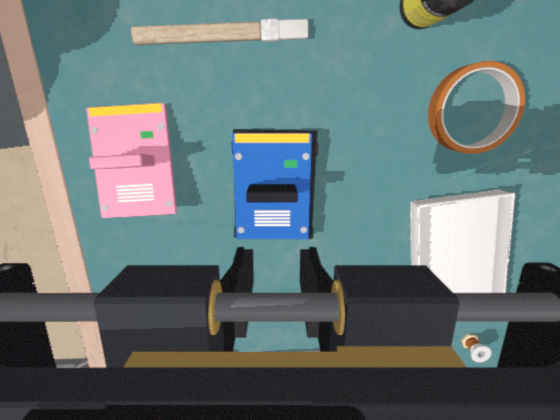

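The jaws closed to 26 mm with nothing between them. I missed the rib, so I need to find out why before trying again.

```bash
python3 - <<'E'
from rig import robot
from h import *
import pickle
c=pickle.load(open("w4.pkl","rb"));o=robot.get_obs();Q=R.from_quat(o["tool_rot"])
img=cv2.resize(c["pixels"][110:350,180:370,::-1],None,fx=3,fy=3,interpolation=cv2.INTER_CUBIC)[:600]
T=lambda v:o["position"]+Q.apply(np.array(v)/1000.)
def px(P):return ((proj(c,P)-[180,110]+.5)*3-.5)[0].astype(int)
for v,col in (([0,0,0],(0,0,255)),([13,0,9.5],(0,255,255)),([13,0,-9.5],(0,255,255)),([-13,0,9.5],(0,255,255)),([-13,0,-9.5],(0,255,255)),([0,-19,0],(255,0,255)),([13,-38,-9.5],(255,255,0)),([13,-38,9.5],(255,255,0))):
    cv2.circle(img,tuple(int(i) for i in px(T(v))),4,col,1)
p=[.5474,-.1598,np.deg2rad(-92.4)]
for P,col in (([[-60,-42,6],[-60,42,6],[60,42,6],[60,-42,6]],(0,255,0)),([[-6,-26,42],[-6,26,42],[6,26,42],[6,-26,42]],(0,0,255))):
    q=(proj(c,M(p,np.array(P)/1000.,.016))-[180,110]+.5)*3-.5
    cv2.polylines(img,[q.astype(int)],True,col,1)
cv2.imwrite("pics/w4b.png",img)
for n in("scene","top"):
    k=robot.camera(n);cv2.imwrite(f"pics/{n}4.png",k["pixels"][:,:,::-1])
t=cv2.imread("pics/scene4.png")
cv2.imwrite("pics/s4c.png",cv2.resize(t[130:290,200:360],None,fx=4,fy=4,interpolation=cv2.INTER_CUBIC)[:600])
E
```

```text
(no output)
```

View pics/w4b.png

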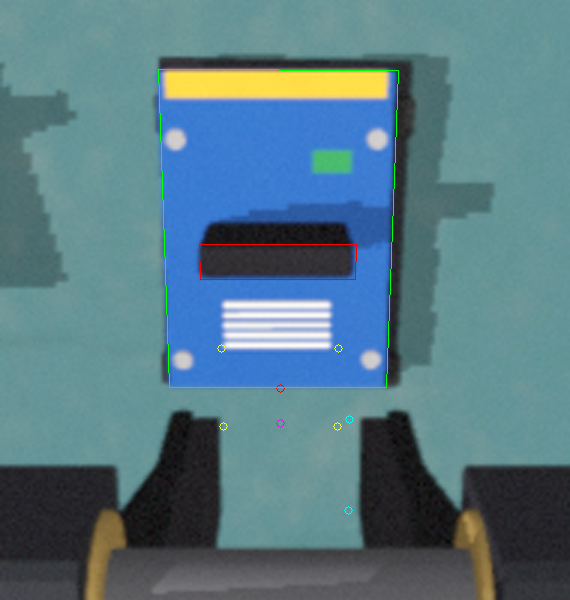

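View pics/s4c.png

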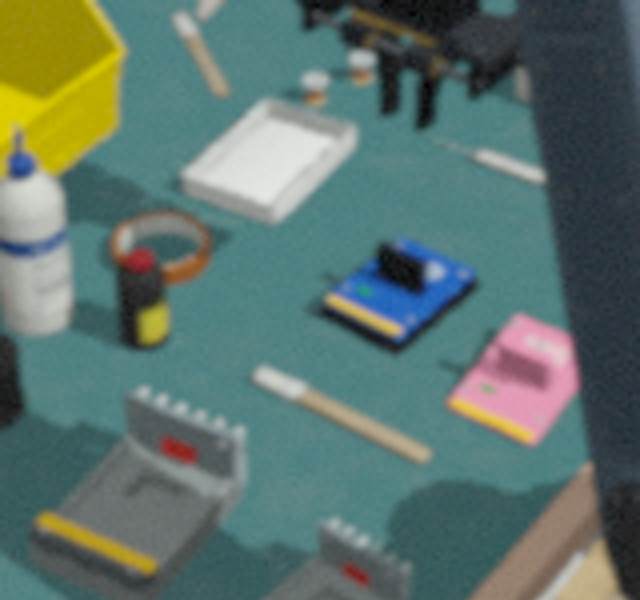

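```bash
python3 - <<'E'
from rig import robot
from h import *
o=robot.get_obs();k=robot.camera("scene");print(o["position"],o["grip_width"],proj(k,o["position"]))
k2=robot.camera("top");print(proj(k2,o["position"]))
t=cv2.imread("pics/top4.png");cv2.imwrite("pics/t4c.png",cv2.resize(t[170:300,230:370],None,fx=4,fy=4,interpolation=cv2.INTER_CUBIC))
# pixel line
d=ray(k,(301.5,159.7));print("scene ray at y=-.16..-.24",[np.round(k["position"]+d*(y-k["position"][1])/d[1],4) for y in(-.14,-.16,-.18,-.2,-.22)])
E
```

```text
[ 0.54649157 -0.15963096  0.16242856] 0.02570563916859144 [[301.13053724 168.80026722]]
[[301.65117449 225.8414697 ]]
scene ray at y=-.16..-.24 [array([ 0.5345, -0.14  ,  0.2146]), array([ 0.547 , -0.16  ,  0.1992]), array([ 0.5596, -0.18  ,  0.1838]), array([ 0.5721, -0.2   ,  0.1684]), array([ 0.5847, -0.22  ,  0.153 ])]
```

View pics/t4c.png

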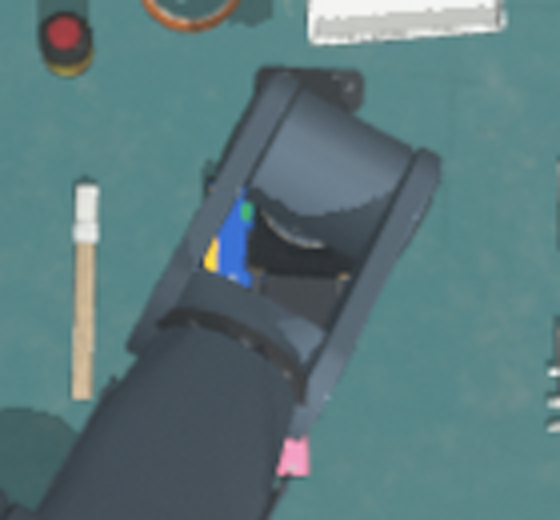

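The scene and wrist views agree that the real fingertips are about 34 to 37 mm behind the reported TCP. In the scene view they are at (301.5,160), against (301,169) predicted. In the wrist view the tip gap implies a depth of 0.175 m, not 0.212 m. So I was closing just above the rib, and I will go deeper using the measured offset.

```bash
python3 -m creep '[[[0,30,0],0,1],[[0,40,0],0,1],[[0,40,0],0,1],[[0,30,0],0,1],[[0,15,0],0,1],[[0,5,0],0,1],[[0,0,0],0,1],[[0,0,0],0,1]]'
python3 - <<'E'
from rig import robot
from h import *
import pickle
c=robot.camera("wrist");pickle.dump(c,open("w5.pkl","wb"));cv2.imwrite("pics/w5.png",c["pixels"][:,:,::-1])
o=robot.get_obs();print(o["time"],o["position"],o["ft_force"],o["grip_width"])
k=robot.camera("scene");cv2.imwrite("pics/s5.png",cv2.resize(k["pixels"][130:240,230:360,::-1],None,fx=5,fy=5,interpolation=cv2.INTER_CUBIC))
E
```

```text
time: 7.6
position: [0.5474, -0.1601, 0.0032]
tool_rot: [-0.707, 0.013, -0.013, 0.707]
ft_force: [-0.3, 0.1, -0.7]
grip_width: 0.0817
7.65 [ 0.54775412 -0.16027646  0.00360508] [0.10510073 0.09963126 0.21629201] 0.0840276406538075
```

View pics/w5.png

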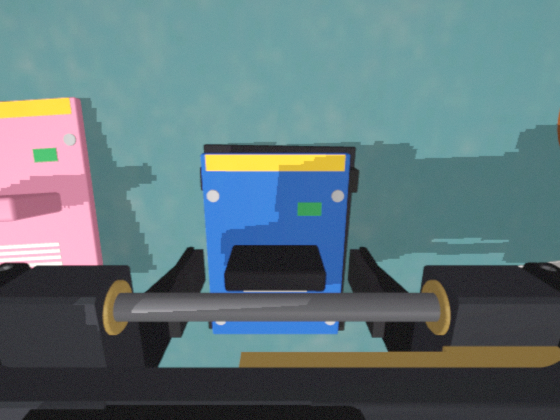

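View pics/s5.png

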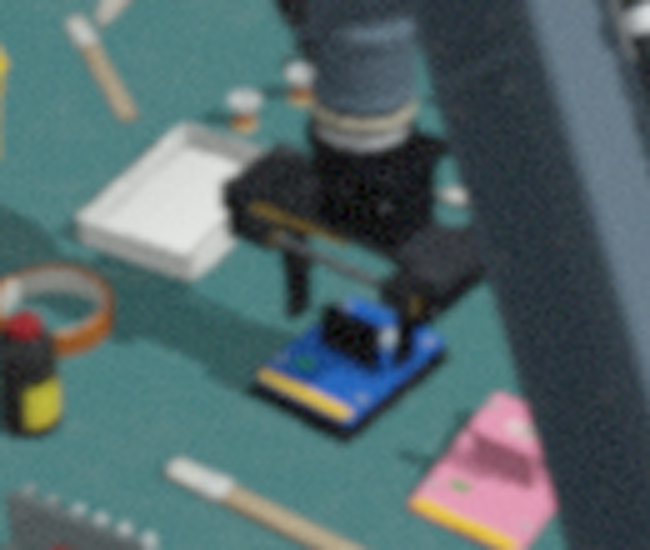

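```bash
python3 -m creep '[[[0,5,0.5],0,1],[[0,4,0],0,1],[[0,0,0],0,1]]'; python3 -m creep '[[[0,0,0],0,0.3],[[0,0,0],0,0.3],[[0,0,0],0,0.3],[[0,0,0],0,0.3],[[0,0,0],0,0.3],[[0,0,0],0,0.3],[[0,0,0],0,0.3]]' 25
```

```text
time: 8.0
position: [0.547, -0.1594, -0.0062]
tool_rot: [-0.707, 0.013, -0.013, 0.707]
ft_force: [-0.5, -0.1, -0.2]
grip_width: 0.0867
time: 8.7
position: [0.5472, -0.1596, -0.0058]
tool_rot: [-0.707, 0.013, -0.013, 0.707]
ft_force: [-1.3, -1.0, 0.2]
grip_width: 0.0518
```

```bash
python3 -m creep '[[[0,-6,0],0,0.3],[[0,-12,0],0,0.3],[[0,-25,0],0,0.3],[[0,-25,0],0,0.3],[[0,-20,0],0,0.3],[[0,-7,0],0,0.3],[[0,0,0],0,0.3]]' 25
python3 - <<'E'
from rig import robot
from h import *
import pickle
c=robot.camera("wrist");pickle.dump(c,open("w6.pkl","wb"));cv2.imwrite("pics/w6.png",c["pixels"][:,:,::-1])
o=robot.get_obs();print(o["time"],o["position"],o["ft_force"],o["grip_width"])
E
```

```text
time: 9.4
position: [0.5481, -0.1599, 0.0905]
tool_rot: [0.707, -0.012, 0.014, -0.707]
ft_force: [-0.0, -0.2, -4.0]
grip_width: 0.052
9.45 [ 0.54724159 -0.15950799  0.08936579] [-0.49881495  0.92303951 -3.9102039 ] 0.05201261304936508
```

View pics/w6.png

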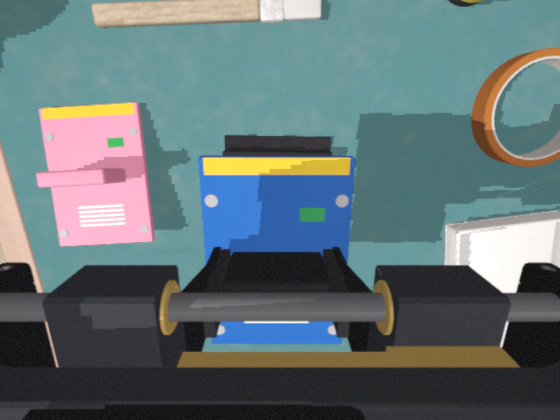

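```bash
cat >> h.py <<'E'
def tiltpose(p,pts):  # p: tool-frame offset of module origin [x,y,z] m, tilt rad (far end up +), yaw
    # level: module x -> tool -z, module y -> tool x, module z -> tool -y
    A=np.array([[0,1,0],[0,0,-1],[-1,0,0]]).astype(float)
    T=R.from_euler('y',-p[3]).as_matrix(); Y=R.from_euler('z',p[4]).as_matrix()
    return (A@Y@T@(np.atleast_2d(pts).T/1000.)).T+np.array(p[:3])
CT=None
def fit_tilt(c,uv,pts,p0,toolpos,toolq,fix_yaw=False):
    Q=R.from_quat(toolq)
    f=lambda p:(proj(c,Q.apply(tiltpose(p,pts))+toolpos)-np.array(uv)).ravel()
    r=least_squares(f,p0,x_scale=[.01,.01,.01,.1,.1]);return r.x,np.abs(r.fun).reshape(-1,2).max(1)
E
python3 - <<'E'
from rig import robot
from h import *
import pickle
c=pickle.load(open("w6.pkl","rb"))
im=cv2.imread("pics/w6.png");cv2.imwrite("pics/w6c.png",cv2.resize(im[140:350,190:365],None,fx=3.4,fy=2.8,interpolation=cv2.INTER_CUBIC))
# camera rigid in tool: use tool pose from camera
o=robot.get_obs()
Rct=R.from_matrix(np.array([[1,.001,-.001],[-.002,.297,-.955],[-.001,.955,.297]]))
Q=R.from_quat(c["rotation"])*Rct.inv();pos=c["position"]-Q.apply([0,-.1965,.0825])
print(pos,o["position"])
uv=[(201.5,157),(353.5,157),(217,343),(341,343)]
pts=[[-60,-42,6],[-60,42,6],[60,-42,6],[60,42,6]]
p,e=fit_tilt(c,uv,pts,[0,-.022,0,0,0],pos,Q.as_quat());print(p[:3]*1000,np.rad2deg(p[3:]),e)
E
```

```text
[ 0.54837405 -0.16039251  0.09044646] [ 0.54724159 -0.15950799  0.08936579]
[  1.46927243 -16.23754132  -1.22138576] [1.87578201 0.30838295] [1.01035907 0.03506049 2.43022812 1.78177647]
```

View pics/w6c.png

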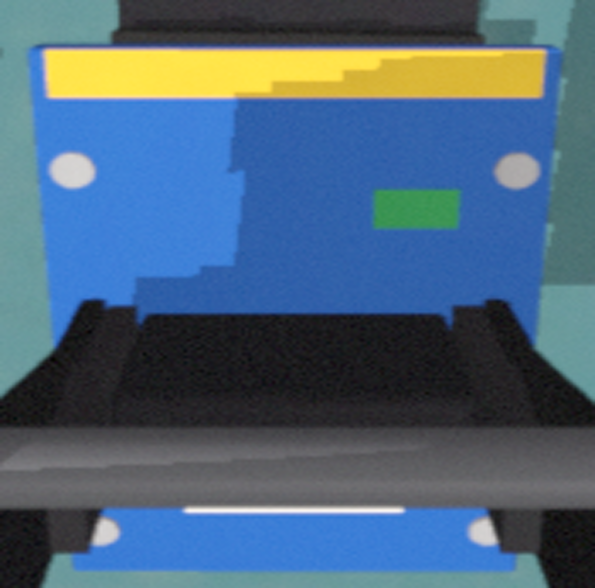

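```bash
python3 -m creep '[[[0,0,20],0,0.3],[[-1,0,40],0,0.3],[[-1,0,48],0,0.3],[[-1,0,48],0,0.3],[[-1,0,48],0,0.3],[[-1,0,48],0,0.3],[[-1,0,48],0,0.3],[[0,0,36],0,0.3]]'; python3 -m creep '[[[0,0,16],-0.03,0.3],[[0,0,0],-0.06,0.3],[[0,0,0],-0.06,0.3],[[0,0,0],0,0.3],[[0,0,0],0,0.3]]'
python3 - <<'E'
from rig import robot
from h import *
import pickle
c=robot.camera("wrist");pickle.dump(c,open("w7.pkl","wb"));cv2.imwrite("pics/w7.png",c["pixels"][:,:,::-1])
o=robot.get_obs();Q=R.from_quat(o["tool_rot"]);X=Q.as_matrix()[:,0];print(o["time"],o["position"],o["ft_force"],o["grip_width"],np.rad2deg(np.arctan2(X[1],X[0])),Q.inv().apply(np.array([.5541,.1931,.089])-o["position"])*1000)
E
```

```text
time: 10.25
position: [0.552, 0.1792, 0.0875]
tool_rot: [-0.707, 0.014, -0.011, 0.707]
ft_force: [0.0, -0.4, -3.5]
grip_width: 0.0516
time: 10.75
position: [0.5538, 0.1917, 0.0882]
tool_rot: [0.706, 0.039, -0.04, -0.706]
ft_force: [-0.1, -0.3, -3.9]
grip_width: 0.0514
10.8 [0.55400265 0.19169966 0.08846326] [-0.76323199  0.51296461 -2.85334362] 0.05169952641730333 6.3804419712067535 [ 0.2515519  -0.53736673  1.38074867]
```

View pics/w7.png

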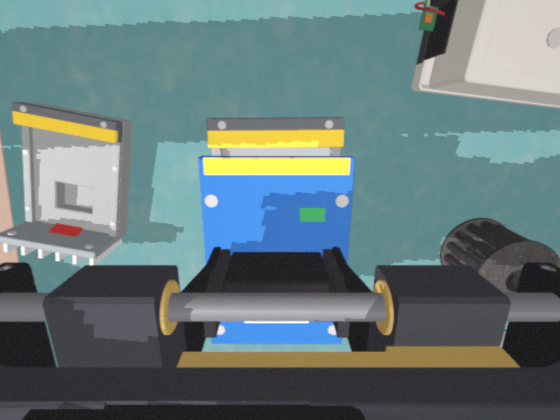

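```bash
python3 - <<'E'
import cv2
im=cv2.imread("pics/w7.png");cv2.imwrite("pics/w7c.png",cv2.resize(im[110:220,195:360],None,fx=4.8,fy=4.8,interpolation=cv2.INTER_CUBIC))
E
```

```text
(no output)
```

View pics/w7c.png

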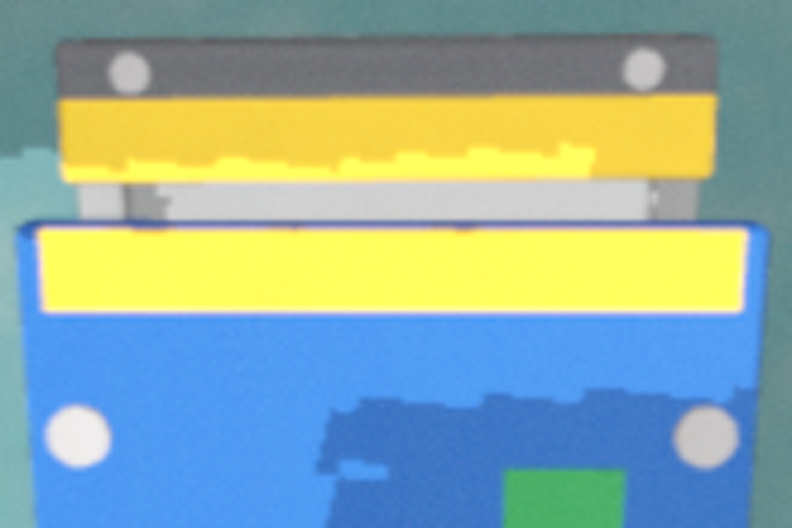

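```bash
python3 -m creep '[[[-0.7,10,1.4],-0.006,0.3],[[0,12,0],0,0.3],[[0,10,0],0,0.3],[[0,4,0],0,0.3],[[0,4,0],0,0.3]]' 15;python3 -m creep '[[[0,4,0],0,0.3],[[0,4,0],0,0.3],[[0,4,0],0,0.3]]' 
python3 - <<'E'
from rig import robot
from h import *
import pickle
c=robot.camera("wrist");pickle.dump(c,open("w8.pkl","wb"));cv2.imwrite("pics/w8.png",c["pixels"][:,:,::-1])
o=robot.get_obs();print(o["time"],o["position"],o["ft_force"],o["moment"],o["grip_width"])
c=robot.camera("scene");cv2.imwrite("pics/s8.png",cv2.resize(c["pixels"][170:300,180:320,::-1],None,fx=4.5,fy=4.5,interpolation=cv2.INTER_CUBIC))
E
```

```text
time: 11.3
position: [0.553, 0.1938, 0.0484]
tool_rot: [-0.706, -0.041, 0.042, 0.706]
ft_force: [-1.3, 1.3, -0.3]
grip_width: 0.0515
time: 11.6
position: [0.5542, 0.1943, 0.0375]
tool_rot: [-0.706, -0.043, 0.041, 0.706]
ft_force: [-0.0, 3.1, 0.1]
grip_width: 0.0521
11.65 [0.55402001 0.19414402 0.03682416] [ 0.58847382  3.21188932 -0.95387195] [ 3.94348134e-01 -1.12478700e-01 -2.63703593e-04] 0.0521795595817833
```

View pics/w8.png

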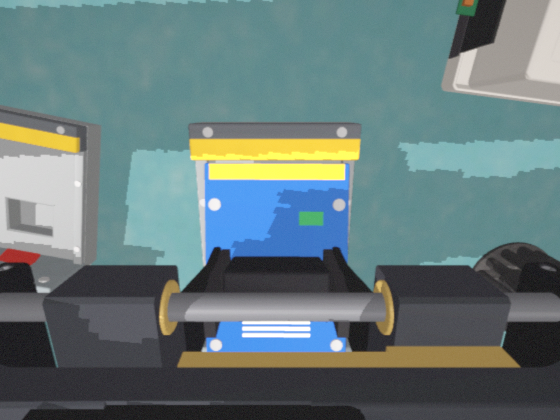

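View pics/s8.png

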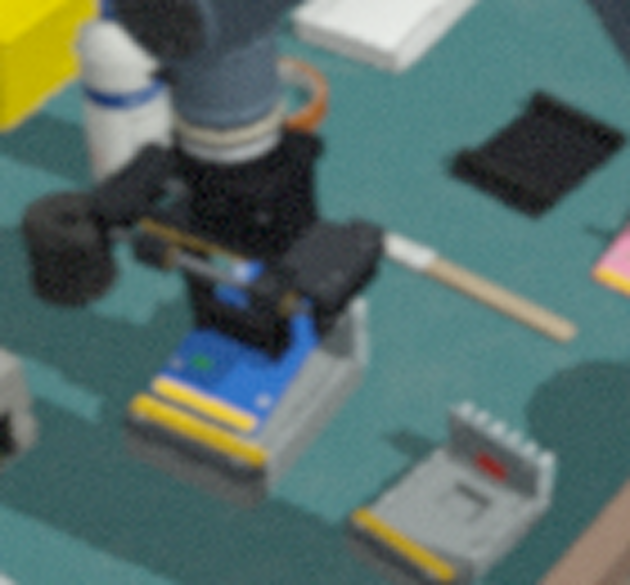

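```bash
python3 -m creep '[[[0,4,0],0,0.3],[[0,4,0],0,0.3],[[0,2,0],0,0.3],[[0,0,0],0,0.3]]' 
python3 - <<'E'
from rig import robot
from h import *
import pickle
c=robot.camera("wrist");o=robot.get_obs();pickle.dump((c,o),open("w9.pkl","wb"));cv2.imwrite("pics/w9.png",c["pixels"][:,:,::-1])
cv2.imwrite("pics/w9c.png",cv2.resize(c["pixels"][110:360,180:370,::-1],None,fx=4.,fy=2.4,interpolation=cv2.INTER_CUBIC))
print(o["time"],o["position"],o["ft_force"],o["moment"],o["grip_width"])
E
```

```text
time: 12.1
position: [0.5538, 0.1937, 0.0268]
tool_rot: [0.706, 0.042, -0.042, -0.706]
ft_force: [1.1, 2.8, -2.3]
grip_width: 0.0519
12.15 [0.55376182 0.19356654 0.02693434] [ 1.03924053  3.11128283 -1.9588572 ] [ 0.28406379 -0.20898037  0.01597093] 0.05176463040879222
```

View pics/w9c.png

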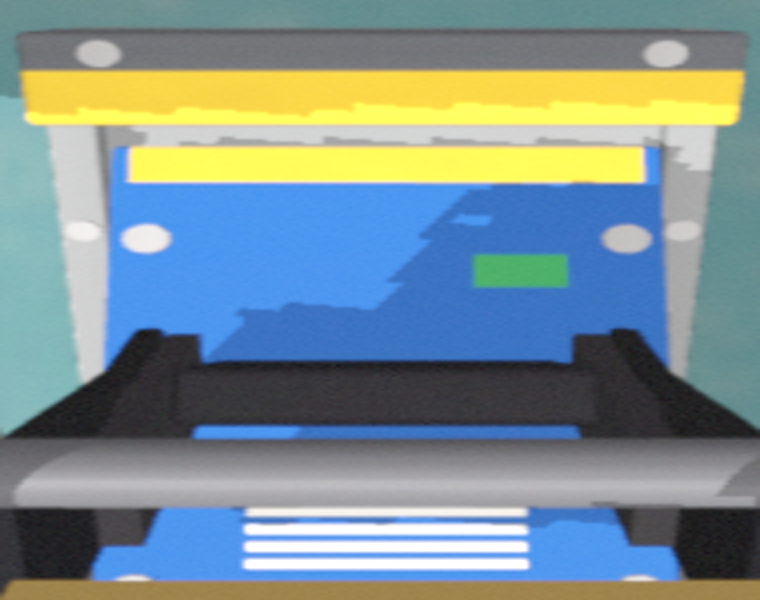

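```bash
cat >> h.py <<'E'
Rct=R.from_matrix(np.array([[1,.001,-.001],[-.002,.297,-.955],[-.001,.955,.297]]))
def toolof(c):
    Q=R.from_quat(c["rotation"])*Rct.inv();return c["position"]-Q.apply([0,-.1965,.0825]),Q
E
python3 - <<'E'
from h import *
import pickle
c=pickle.load(open("w1.pkl","rb"))
f=lambda x,y:(215+(x+.5)/4-.5,60+(y+.5)/4-.5)
p,e=fit(c,[f(57,45),f(366,46),f(66,492),f(356,492)],[[-60,-42,6],[-60,42,6],[60,-42,6],[60,42,6]],.016,[.5485,-.163,-1.59])
for u in (f(75,142),f(342,142),f(85,452),f(334,452),f(60,46),f(357,46),f(61,86),f(356,86),f(138,370),f(282,370),f(138,436),f(282,436)):
    P=onz(c,u,.022);print(R.from_euler('z',-p[2]).apply(P-[p[0],p[1],.016])*1000)
c,o=pickle.load(open("w9.pkl","rb"))
pos,Q=toolof(c);print(pos,o["position"])
g=lambda x,y:(180+(x+.5)/4-.5,110+(y+.5)/2.4-.5)
uv=[g(112,147),g(660,147),g(146,238),g(627,238),g(386,565)]
pts=[[-60,-42,6],[-60,42,6],[-34,-36,6],[-34,36,6],[42,0,6]]
for zz in (0,):
  p,e=fit_tilt(c,uv,pts,[0,-.022,0,.4,0],pos,Q.as_quat());print(p[:3]*1000,np.rad2deg(p[3:]),e)
E
```

```text
[-35.83362884 -36.67805967   6.        ]
[-36.33401343  35.24642195   6.        ]
[ 48.40342845 -36.61319195   6.        ]
[47.96725549 35.40250696  6.        ]
[-59.60252729 -39.83365765   6.        ]
[-60.16748153  38.50815834   6.        ]
[-49.8103122  -39.93073017   6.        ]
[-50.36815176  38.56379612   6.        ]
[ 24.83798145 -20.85460075   6.        ]
[24.5803087  19.99736897  6.        ]
[ 43.65908925 -21.20678992   6.        ]
[43.40573662 20.28326675  6.        ]
[0.55422815 0.19316831 0.02678757] [0.55376182 0.19356654 0.02693434]
[  0.19863957 -28.92138235  -4.24122003] [34.7222007  -0.09898476] [1.47744845 1.41712412 0.50268239 0.54893575 0.90112585]
```

```bash
cat > t.py <<'E'
from h import *
import pickle
c,o=pickle.load(open("w9.pkl","rb"))
pos,Q=toolof(c)
g=lambda x,y:(180+(x+.5)/4-.5,110+(y+.5)/2.4-.5)
uv=[g(128,147),g(645,147),g(127,183),g(645,183),g(146,238),g(627,238),g(243,570),g(529,570),g(133,584),g(638,584)]
pts=[[-60,-39,6],[-60,39,6],[-50,-39,6],[-50,39,6],[-36,-36,6],[-36,36,6],[43.7,-20.5,6],[43.7,20.5,6],[45,-36,6],[45,36,6]]
uv,pts=uv[:8],pts[:8]
p,e=fit_tilt(c,uv,pts,[0,-.022,0,.4,0],pos,Q.as_quat());print(p[:3]*1000,np.rad2deg(p[3:]),e.round(2))
B=[.5534,.1991,np.deg2rad(-83.5)]
def tobase(pt):
    P=Q.apply(tiltpose(p,pt))+pos
    return R.from_euler('z',-B[2]).apply(P-[B[0],B[1],0])*1000
print("tongue low/up, far low, plug near/far",tobase([[-60,0,0],[-60,0,6],[60,0,0],[12,0,-12],[38,0,-12],[0,0,29]]).round(1))
E
python3 t.py
```

```text
[  0.20156653 -23.66443134  -8.13620472] [22.95257912 -0.10211694] [0.97 0.88 0.3  0.38 0.45 0.5  0.12 0.08]
tongue low/up, far low, plug near/far [[-41.1   0.2  27. ]
 [-43.5   0.2  32.5]
 [ 69.3   0.7  73.9]
 [ 29.8   0.5  44.1]
 [ 53.8   0.6  54.3]
 [  2.7   0.4  77.2]]
```

```bash
python3 -m creep '[[[0,1,4],0,0.3],[[0,2.5,4],0,0.3],[[0,1,2],0,0.3],[[0,0,0],0,0.3]]' 
cat > look.py <<'E'
import sys
from rig import robot
from h import *
import pickle
n=sys.argv[1]
c=robot.camera("wrist");o=robot.get_obs();pickle.dump((c,o),open(n+".pkl","wb"))
cv2.imwrite(f"pics/{n}c.png",cv2.resize(c["pixels"][110:360,180:370,::-1],None,fx=4.,fy=2.4,interpolation=cv2.INTER_CUBIC))
print(o["time"],o["position"],o["ft_force"].round(1),o["moment"].round(2),o["grip_width"])
E
python3 look.py w10
```

```text
time: 12.55
position: [0.5519, 0.2036, 0.0224]
tool_rot: [0.706, 0.042, -0.043, -0.706]
ft_force: [-0.9, -0.7, -3.4]
grip_width: 0.052
12.6 [0.55187878 0.20360712 0.02243936] [-1.   0.7 -3.3] [0.07 0.02 0.  ] 0.051840667985711235
```

View pics/w10c.png

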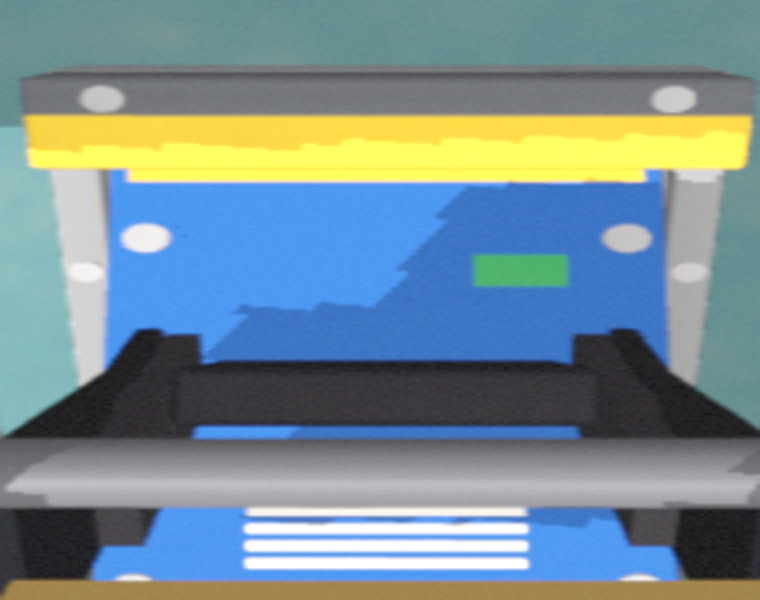

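```bash
python3 -m creep '[[[0,0.5,3],0,0.3],[[0,1.5,2],0,0.3],[[0,2,1],0,0.3],[[0,0,0],0,0.3]]' 10
python3 look.py w11
```

```text
time: 13.0
position: [0.5523, 0.2091, 0.0188]
tool_rot: [0.706, 0.043, -0.042, -0.705]
ft_force: [0.4, -3.4, -0.1]
grip_width: 0.0517
13.05 [0.55225556 0.20911468 0.01879314] [ 0.6 -4.2 -0.2] [-0.64 -0.18 -0.06] 0.05210444150300354
```

View pics/w11c.png

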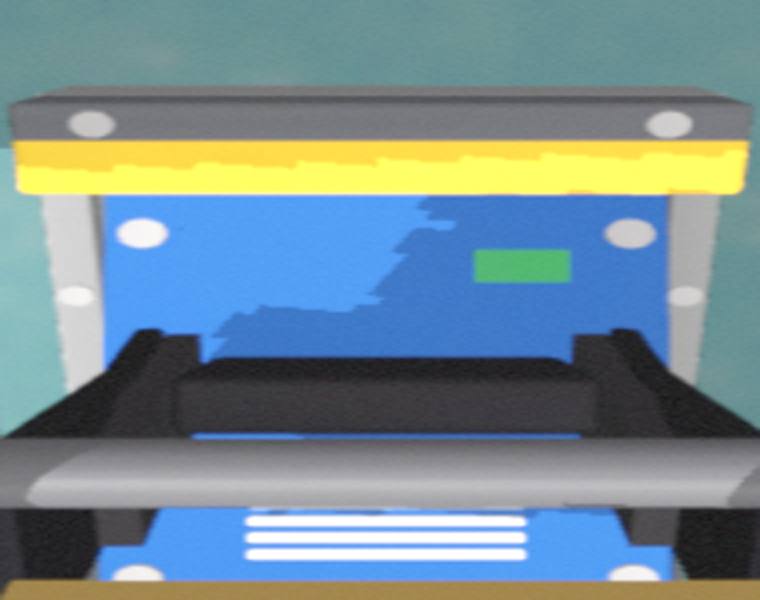

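```bash
sed -i 's/^def tobase/def tobase/' t.py; cat > t2.py <<'E'
import sys,json
from h import *
import pickle
c,o=pickle.load(open(sys.argv[1]+".pkl","rb"))
pos,Q=toolof(c)
g=lambda x,y:(180+(x+.5)/4-.5,110+(y+.5)/2.4-.5)
uv=[g(*u) for u in json.loads(sys.argv[2])]
pts=json.loads(sys.argv[3])
p,e=fit_tilt(c,uv,pts,[0,-.023,-.008,.3,0],pos,Q.as_quat());print(p[:3]*1000,np.rad2deg(p[3:]),e.round(2))
B=[.5534,.1991,np.deg2rad(-83.5)]
def tobase(pt):
    P=Q.apply(tiltpose(p,pt))+pos
    return R.from_euler('z',-B[2]).apply(P-[B[0],B[1],0])*1000
print(tobase([[-60,0,0],[60,0,0],[12,0,-12],[38,0,-12],[0,0,29]]).round(1))
print("tcp in base",R.from_euler('z',-B[2]).apply(o["position"]-[B[0],B[1],0])*1000)
E
python3 t2.py w11 '[[142,233],[630,233],[246,559],[527,559],[246,516],[527,516]]' '[[-36,-36,6],[-36,36,6],[43.7,-20.5,6],[43.7,20.5,6],[30,-20.5,6],[30,20.5,6]]'
```

```text
[  0.20931692 -25.4455869   -6.25503032] [16.88642823 -0.04752124] [1.13 1.08 2.27 2.19 3.3  3.37]
[[-60.6   0.3  26.6]
 [ 54.1   0.9  61.7]
 [ 11.7   0.6  36.2]
 [ 36.6   0.8  43.8]
 [-11.7   0.5  71.9]]
tcp in base [-1.00798606e+01 -3.38760660e-03  1.87931366e+01]
```

```bash
python3 -m creep '[[[0,2.5,-1.2],0,0.3],[[0,2.5,-1.8],0,0.3],[[0,2.5,-1.8],0,0.3]]' 8
python3 -m creep '[[[0,2.5,-1.8],0,0.3],[[0,2.5,-1.8],0,0.3],[[0,0,0],0,0.3]]' 8
python3 look.py w12
```

```text
time: 13.35
position: [0.5525, 0.2049, 0.0108]
tool_rot: [-0.706, -0.042, 0.042, 0.706]
ft_force: [0.9, -1.7, -2.7]
grip_width: 0.0523
time: 13.65
position: [0.5525, 0.2022, 0.0059]
tool_rot: [-0.705, -0.042, 0.042, 0.706]
ft_force: [0.5, 2.6, -1.9]
grip_width: 0.052
13.7 [0.55249234 0.20215972 0.00593357] [ 0.2  3.9 -1.8] [ 0.69 -0.14 -0.  ] 0.051889633714328504
```

View pics/w12c.png

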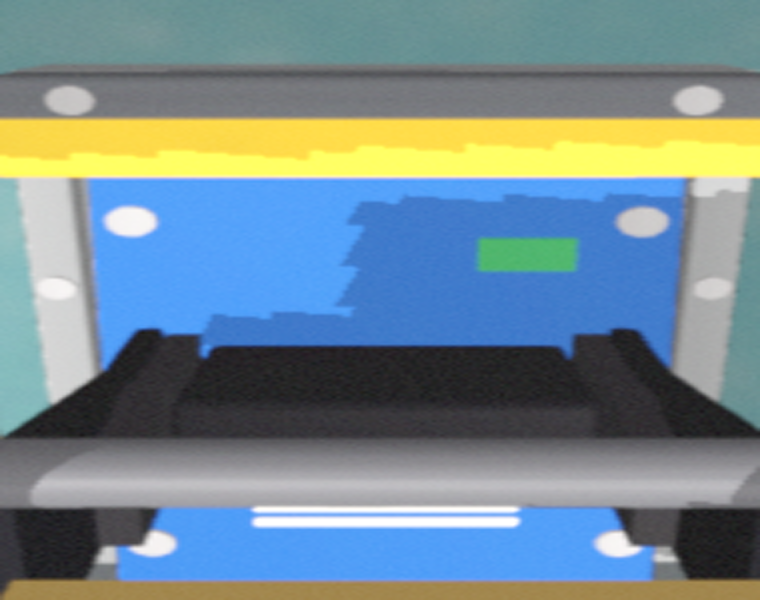

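```bash
python3 -m creep '[[[0,0,0.5],0,1],[[0,0,0],0,1],[[0,0,0],0,1],[[0,0,0],0,1]]' 
python3 -m creep '[[[0,-10,0],0,1],[[0,-15,0],0,1],[[0,-15,0],0,0.5],[[0,-5,0],0,0],[[0,0,0],0,0]]' 20
python3 look.py w13
python3 - <<'E'
from rig import robot
import cv2
c=robot.camera("scene");cv2.imwrite("pics/s13.png",cv2.resize(c["pixels"][170:300,180:320,::-1],None,fx=4.5,fy=4.5,interpolation=cv2.INTER_CUBIC))
c=robot.camera("wrist");cv2.imwrite("pics/w13.png",c["pixels"][:,:,::-1])
E
```

```text
time: 14.1
position: [0.5526, 0.2016, 0.0062]
tool_rot: [0.706, 0.042, -0.042, -0.706]
ft_force: [-0.6, -0.6, -0.1]
grip_width: 0.0764
time: 14.6
position: [0.5537, 0.2019, 0.0529]
tool_rot: [-0.706, -0.043, 0.041, 0.706]
ft_force: [0.0, -0.2, -0.2]
grip_width: 0.0706
14.65 [0.55304278 0.20181296 0.05207934] [-0.3  1.3  0. ] [-0.06 -0.08  0.02] 0.0666268726289526
```

View pics/w13.png

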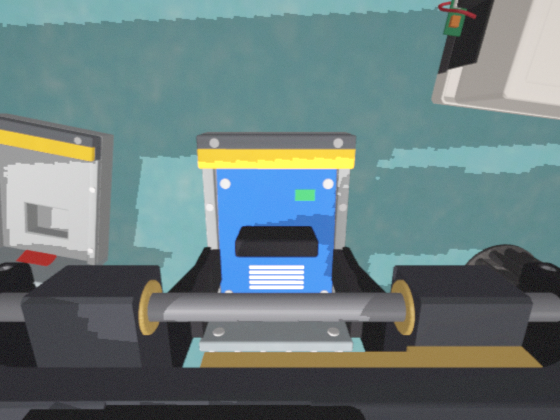

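View pics/s13.png

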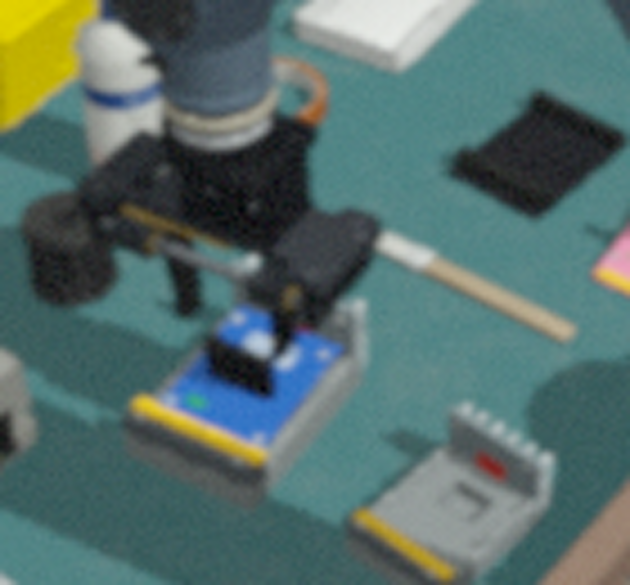

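```bash
python3 -m creep '[[[0,0,-12],0,0],[[0,0,-12],0,0],[[0,0,-12],0,0],[[0,0,0],0,0],[[0,0,0],0,0]]' 20
python3 -m creep '[[[0,15,0],0,0],[[0,12,0],0,0],[[0,6,0],0,0],[[0,4,0],0,0]]' 20
python3 look.py w14
python3 - <<'E'
from rig import robot
import cv2
c=robot.camera("scene");cv2.imwrite("pics/s14.png",cv2.resize(c["pixels"][170:300,180:320,::-1],None,fx=4.5,fy=4.5,interpolation=cv2.INTER_CUBIC))
c=robot.camera("wrist");cv2.imwrite("pics/w14.png",c["pixels"][:,:,::-1])
E
```

```text
time: 15.25
position: [0.557, 0.1652, 0.051]
tool_rot: [-0.706, -0.041, 0.042, 0.706]
ft_force: [0.1, -0.1, 0.1]
grip_width: 0.0189
time: 15.65
position: [0.5563, 0.1662, 0.0133]
tool_rot: [0.706, 0.042, -0.043, -0.706]
ft_force: [0.1, 0.2, 0.1]
grip_width: 0.0005
15.7 [0.55619291 0.16614502 0.01301166] [ 0.5 -0.3  0.3] [-0.02 -0.07 -0.02] 0.0007406648139058891
```

View pics/w14.png

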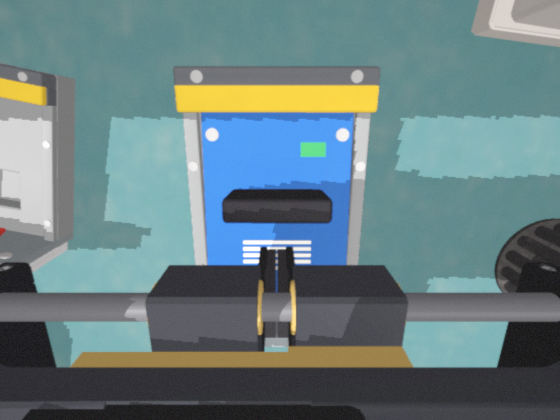

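View pics/s14.png

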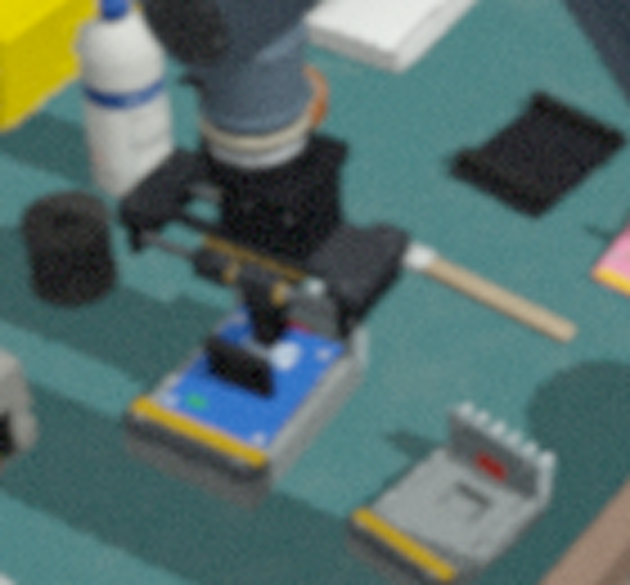

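Carriers sit about 45 mm above the tips, so a press at module x=34 would bring them within about 1 mm of the panel top. I shift 11 mm towards the rib. The pad's leading edge still lands on the ridges, since the plate slopes up that way.

```bash
python3 -m creep '[[[0,0,6],0,0],[[0,0,4],0,0],[[0,3,0],0,0],[[0,3,0],0,0],[[0,2,0],0,0],[[0,2,0],0,0]]' 20; python3 -m creep '[[[0,1.5,0],0,0],[[0,1.5,0],0,0]]'
```

```text
time: 16.4
position: [0.5556, 0.1758, 0.0039]
tool_rot: [0.706, 0.042, -0.042, -0.706]
ft_force: [0.7, -0.1, -0.2]
grip_width: 0.0005
time: 16.6
position: [0.5559, 0.1757, 0.0013]
tool_rot: [0.706, 0.042, -0.042, -0.706]
ft_force: [-1.2, -0.6, 4.3]
grip_width: 0.0003
```

```bash
python3 -m creep '[[[0,1.5,0],0,0],[[0,1.5,0],0,0]]'; python3 -m creep '[[[0,1,0],0,0],[[0,1,0],0,0]]';  python3 look.py w15; python3 - <<'E'
from rig import robot
import cv2
c=robot.camera("wrist");cv2.imwrite("pics/w15.png",c["pixels"][:,:,::-1])
E
```

```text
time: 16.8
position: [0.5558, 0.1759, -0.002]
tool_rot: [-0.706, -0.042, 0.042, 0.706]
ft_force: [0.8, 0.9, 0.4]
grip_width: 0.0004
time: 17.0
position: [0.5556, 0.1759, -0.0041]
tool_rot: [-0.706, -0.042, 0.042, 0.706]
ft_force: [0.5, -0.2, -0.6]
grip_width: 0.0004
17.05 [ 0.55548894  0.17592211 -0.00424073] [-0.   0.3  0.4] [-0.   -0.09  0.02] 0.00041518427780770075
```

View pics/w15.png

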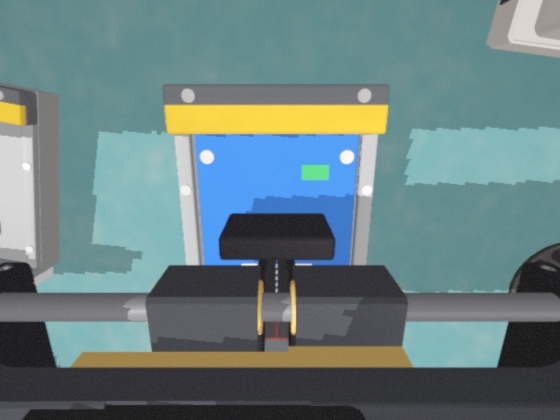

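```bash
python3 -m creep '[[[0,1,0],0,0],[[0,1,0],0,0]]';python3 -m creep '[[[0,1,0],0,0],[[0,0,0],0,0]]';python3 -m creep '[[[0,1,0],0,0],[[0,0,0],0,0]]'
```

```text
time: 17.3
position: [0.5557, 0.176, -0.0059]
tool_rot: [-0.706, -0.042, 0.042, 0.706]
ft_force: [0.3, 0.7, -0.1]
grip_width: 0.0003
time: 17.5
position: [0.5558, 0.1759, -0.0059]
tool_rot: [0.706, 0.042, -0.042, -0.706]
ft_force: [-2.0, 0.1, 6.2]
grip_width: 0.0006
time: 17.7
position: [0.5558, 0.176, -0.006]
tool_rot: [0.706, 0.042, -0.042, -0.706]
ft_force: [-3.0, -1.0, 12.5]
grip_width: 0.0005
```

```bash
python3 -m creep '[[[0,-5,0],0,0],[[0,-20,0],0,0],[[0,-30,0],0,0],[[0,-40,0],0,0],[[0,-40,0],0,0],[[0,-30,-20],0,0],[[0,0,-40],0,0],[[0,0,0],0,0]]'
python3 - <<'E'
from rig import robot
import cv2,pickle
c=robot.camera("wrist");o=robot.get_obs();pickle.dump((c,o),open("w16.pkl","wb"));cv2.imwrite("pics/w16.png",c["pixels"][:,:,::-1])
cv2.imwrite("pics/w16c.png",cv2.resize(c["pixels"][80:260,190:370,::-1],None,fx=3.3,fy=3.3,interpolation=cv2.INTER_CUBIC))
c=robot.camera("scene");cv2.imwrite("pics/s16.png",cv2.resize(c["pixels"][200:300,190:320,::-1],None,fx=5,fy=5,interpolation=cv2.INTER_CUBIC))
print(o["position"],o["ft_force"])
E
```

```text
time: 18.5
position: [0.5645, 0.1128, 0.1587]
tool_rot: [0.707, 0.042, -0.04, -0.705]
ft_force: [0.5, 0.8, 0.7]
grip_width: 0.0007
[0.56330339 0.11465884 0.15773026] [0.21533453 0.2167446  0.26799381]
```

View pics/w16c.png

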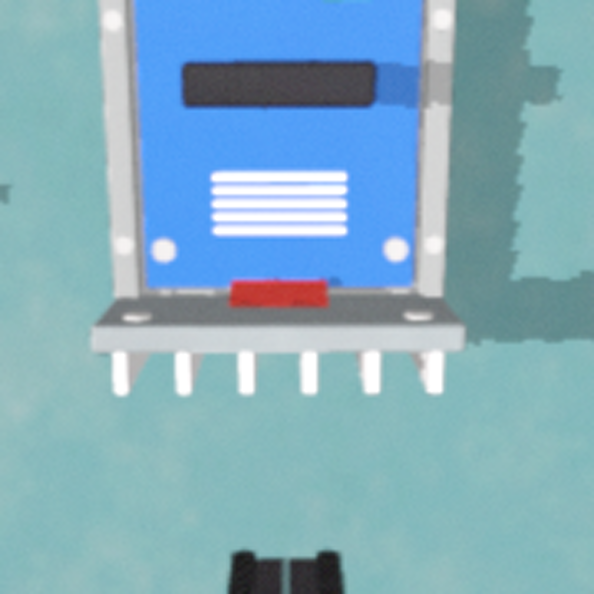

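View pics/s16.png

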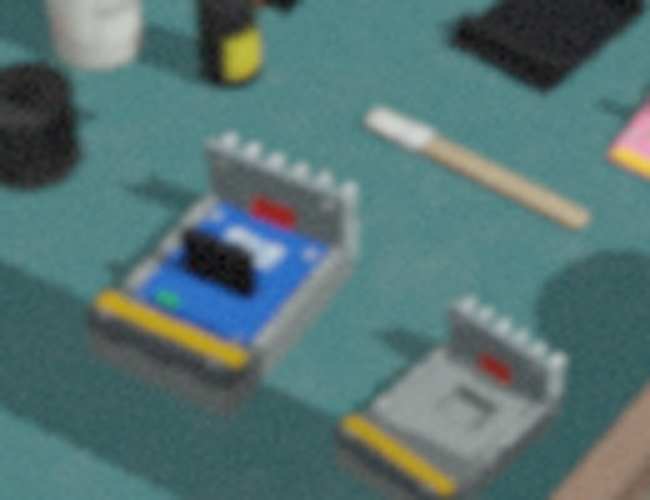

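The catch overlaps the plate's far edge and the plate looks flat. I check the seat numerically and compare the catch's reach before handing in.

```bash
python3 - <<'E'
from h import *
import pickle
c,o=pickle.load(open("w16.pkl","rb"))
f=lambda x,y:(190+(x+.5)/3.3-.5,80+(y+.5)/3.3-.5)
B=np.array([.5534,.1991,np.deg2rad(-83.5)])
# panel top near edge ends + module marks
for n,u,pt in [("ridge BL",f(212,236),[43.7,-20.5,28]),("ridge BR",f(348,236),[43.7,20.5,28]),("stud L",f(163,250),[48.2,-36,28]),("stud R",f(396,249),[48.2,36,28]),("far L",f(146,288),[60,-42,28]),("far R",f(414,288),[60,42,28]),("rib TL",f(184,106),[6,-26,64]),("rib TR",f(375,106),[6,26,64]),("catch tip L",f(232,281),[55.5,-15,30]),("catch tip R",f(327,281),[55.5,15,30]),("panel L",f(93,325),[61.5,-52,72]),("panel R",f(465,325),[61.5,52,72])]:
    P=onz(c,u,pt[2]/1000);print(n,(R.from_euler('z',-B[2]).apply(P-[B[0],B[1],0])*1000).round(1),pt)
E
```

```text
ridge BL [ 42.8 -20.5  28. ] [43.7, -20.5, 28]
ridge BR [42.8 21.7 28. ] [43.7, 20.5, 28]
stud L [ 47.1 -35.8  28. ] [48.2, -36, 28]
stud R [46.8 36.7 28. ] [48.2, 36, 28]
far L [ 59.  -41.5  28. ] [60, -42, 28]
far R [58.9 42.8 28. ] [60, 42, 28]
rib TL [  4.4 -24.9  64. ] [6, -26, 64]
rib TR [ 4.3 25.9 64. ] [6, 26, 64]
catch tip L [ 56.5 -14.4  30. ] [55.5, -15, 30]
catch tip R [56.4 15.3 30. ] [55.5, 15, 30]
panel L [ 61.9 -50.8  72. ] [61.5, -52, 72]
panel R [61.8 51.6 72. ] [61.5, 52, 72]
```

View pics/w16.png

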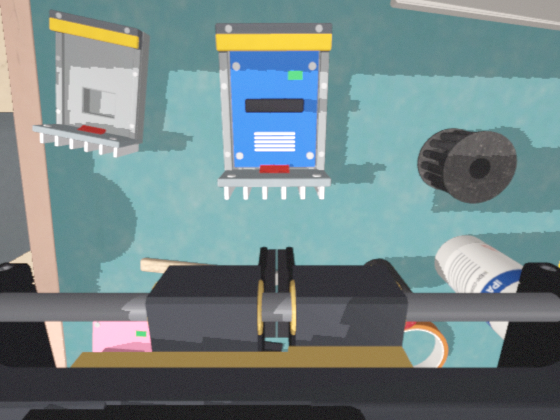

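```bash
python3 -c "
from rig import robot
print(robot.hand_in()); print(robot.get_obs()['time'])"
```

```text
the job is handed in; nothing more can be done
None
the job is handed in; nothing more can be done
```

The blue module is seated in the larger base with the red catch out over its far edge, and I handed the job in at about 18.6 s.

**How it went:** I gripped the rib by its ends and tilted the module about 23° in the grip by lowering its far end onto the panel's top edge. I then slid the yellow edge under the lip, swung the module down, let go, and pressed it with closed fingers until it snapped.

**Final checks:**
- **Press:** the resistance rose to about 4 N, dropped to zero as the catch snapped, then met a hard stop at the seated height, where I briefly pressed with 12.5 N.
- **Seat:** the last wrist picture puts the plate within about 1.5 mm of its seat and flat, with its far edge at base x = 59.
- **Catch:** its tip is at base x = 56.5, so it overlaps the plate's edge by about 2.5 mm.
- **Surroundings:** the gripper was clear of everything. The bystanders in the last pictures stand where they were, though I did not measure them one by one.

**What disagreed or differed:**
- **First grasp missed:** the jaws closed just above the rib. The real fingertips sit about 34–37 mm behind the reported TCP, which both the scene and wrist pictures showed, and I corrected for it.
- **Press point:** I pressed about 11 mm closer to the rib than the middle of the ridges, to keep the gripper body clear of the panel. I expected the pad's leading edge still to land on the ridges.

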